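# Set a lamp saddle to its stop and lock it with the indexing clamp lever

### The arm

A 6-joint arm with a two-finger parallel gripper is mounted at the origin on the work surface. World frame = base frame: x ahead of the robot, y to its left, z up, the work surface at z = 0. Lengths are in m, angles in rad, forces in N, time in s.
With the tool pointing down it reaches from about 0.3 to 0.85 m from the base axis. Payload 5.4 kg.
Tool frame: the origin (TCP) lies midway between the tips of the shut fingers; the grasp point (between the pads) lies 19 mm behind it; z points along the fingers, y is the direction in which the jaws open and shut (so a half turn about z gives the same grasp; the last joint's range is limited). The gripper opens to 85 mm and grips with 20 to 120 N. Pads are 22 mm wide; open, the fingers measure 114 mm over their backs; the gripper's body (76 mm by 85 mm) begins 54 mm behind the grasp point. The pads swing forward as they close: fully open they stand 13 mm farther back than shut.
Start: joints at [0.978, 0.158, 1.597, -0, 1.386, -0.21], TCP at [0.215, 0.533, 0.231] pointing down, gripper open.
Joint ranges: [-2.91, 2.91], [-0.94, 2.29], [0.18, 2.7], [-1.29, 4.43], [0.17, 2.64], [-3, 3]. Speed limits (rad/s): [2.57, 2.57, 3.14, 3.14, 3.14, 3.14].

### API

Orientations are given as a unit quaternion [w, x, y, z].
In Python, from rig import r gives the robot as it stands. The module is installed in compiled form; this text tells all that it offers.
- The arm moves only by the tool move_arm, never from a script. Its argument "targets" is a list that holds one entry, the list of rows, each a list of 5 numbers: the opening in per cent of the stroke, from 0 (shut) to 100 (fully open), then the shift along the tool's x, y, z in units of 25 mm (1.0 is 25 mm), then the turn about the tool's z in units of 5 degrees (1.0 is 5 degrees). A call has 1 to 5 rows; each row shifts and turns the commanded pose from where the row before left it, along the tool's axes as they then stand; what a row does not reach is not made up. A row lasts 1/10 s, in which the tool goes at most 50 mm and 8.59 degrees, less where a joint would pass 70% of its speed; a pose out of reach is approached as far as the arm can. A call is refused whole if a number of a shift passes 1 or a number of a turn 1, either way. A call with a gripper value outside its range is refused whole. The fingers move at their own pace and stop on an object; "grip_force" is the grip in N (left out, the last holds). Time passes only in rows, so rows that do not move let the fingers close. It gives the time, the measured TCP pose, the force and the opening at its end, in the units of the state.
- r.get_state(): the state, without advancing time (a new reading comes with each control period).
- r.camera(name): name is "scene" or "side" or "wrist"; returns the picture (480x640x3 uint8, red, green, blue); there is no depth.
- r.camera_model(name): a dict with "intrinsics" (3x3 intrinsics, pixels), "position" and "attitude" of the camera in the world. Camera axes: x right, y down, z forward; pixel columns grow to the right and rows downward; lengths in m; the calibration is good to about 2 mm. A picture is of the moment at which its call begins: read the wrist's pose just before it. camera_model takes no time and is no camera call; for the wrist camera it gives the pose at the moment of the call.
- r.close_job(): hands the job in, once; it reports no verdict.
Trained networks look in the newest picture that a camera, given by its name, has taken for a name from the list of things; names that differ only in an ending like _2 or _b are one class to them, and where a whole thing is asked for, a point or a joint stands for the part that bears it (a point fixed in the world has none). Each returns a list of dicts, best first, with "score" (0 to 1); they miss things now and then, are a little off and sometimes report something else, mostly with a low value. They report only what shows in the picture. A call takes as long as a camera call.
- r.spot_in(camera, query): "location" ([x, y, z] in m, in world coordinates, good to about 4 mm: the middle of the surface that is visible of it).
- r.mark_of(camera, query): "location" ([x, y, z] in m, in world coordinates, good to about 4 mm: a listed point, or the origin of a listed thing).
The state is a dict: "time": time; "qpos": joint angles; "qvel": joint speeds; "joint_efforts": joint torques, N m; "position": TCP position; "tcp_rot": TCP orientation; "wrist_force": force on the tool from outside, world axes, zero at the start; "ft_torque": the same for the moment, N m; "gripper_width": opening from 0.0 (shut) to 1.0 (fully open).
Only numpy, scipy, OpenCV 4.12 (cv2) and the standard library are available. Lean on these libraries where they do the work, as an engineer would, in place of code of your own. Each camera call takes 0.05 s, during which the arm holds its last target.

### The job

Slide the lamp saddle along its rail until it is right up against the end stop, then lock it there by tightening its black clamp lever clockwise (seen from above). The two columns block a full turn, so it takes short swings: lift the lever off its spline against the spring, swing it back, let it drop home and pull again, until it is firm at about 0.45 N m (6 N at the grip) but not forced. Leave the saddle at the stop, the clamp tight, the lever fully down on its spline, and the other things on the bench undisturbed.

Things in the scene. Friction and masses are not known exactly. Their poses are not given: they have to be found in the camera images.
- rail: Aluminium slotted rail screwed to the bench, 60 mm wide, 460 mm long, 20 mm high. Origin: centre of its underside, on the bench; x across the rail (away from the robot at yaw 0), y along it towards the end stop, z up.
- stop_face (a point): Buffer face of the end stop, a dark steel block 70 x 22 x 46 mm high at the rail's +y end; this point is on the rail's centre line, y = +200 mm on the rail, 37 mm above the bench. Axes as the rail's.
- saddle (a joint): Place of the grey saddle along the rail (m): y of its centre on the rail, growing towards the stop; 0.115 = up against the stop, starts at -0.05 to 0.05. The saddle is a cast block; in rail axes from its centre x -55 to +65, y +-85, z 22 to 50 mm (deck at 50). Loose, it slides against about 6 N of friction.
- push_face (a point): Point on the saddle's upright end face away from the stop (its -y face, z 22 to 50 mm), 25 mm to the robot's side of the rail's centre line, 36 mm above the bench: a clear place to push from. Axes as the rail's.
- columns (a point): Point midway between the saddle's two upright steel columns, 150 mm above the bench. The columns are 16 mm thick, 60 mm to either side of it along the rail, up to 295 mm high; it lies 42 mm beyond the rail's centre line. They carry a cross bar and a small LED panel 155 mm wide, 235 to 320 mm high, on the far side. They block the lever's full turn.
- lever (a joint): Angle of the black clamp lever (rad): 0 = pointing along the rail's -x (towards the robot), growing clockwise seen from above, which tightens. Starts about -0.7 to 0.5; with a gripper on it there is room from about -1.1 to +1.1. Down on its spline (10 teeth, so every 0.63 rad, about 0.06 rad of play) it turns the screw; lifted over 7 mm it swings free and the screw stays.
- lift (a joint): How far the lever is lifted off its spline (m): 0 = fully down, 0.012 = top of travel. A spring presses it down with 3 to 5 N (its weight adds 1.5 N). If its teeth stand on the screw's tooth tips, as they may at the start, it reads about 0.005: turned a little (up to 0.4 rad) under light downward pressure it drops in.
- grip (a point): Middle of the lever's level handle, 72 mm from the hub's axis, 90 mm above the bench when the lever is down (plus its lift). The handle is 13 mm wide, 20 mm high (10 above and below this point), 56 mm long, its end 100 mm from the axis; grasp it across its width. x points from handle to hub, z up.
- hub_top (a point): Top centre of the lever's hub (36 mm across), on the clamp screw's axis, 82.5 mm above the bench when the lever is down; it lies at the middle of the saddle, 5 mm to the robot's side of the rail's centre line. Axes as the grip's.
- pad: Brass pad, pressed on the rail by the clamp screw; origin on the bench plane below the hub, axes as the rail's. The screw turns easily (under 3 N at the grip) until, an unknown 1.6 to 3 rad from the start, the pad bites; then the pull climbs about 10 N per rad. 6 N (0.43 N m about the hub, pull x 72 mm plus any twist of the grip) is right; 0.28 is slack, 0.65 forced. It holds when let go.
- carton: Plain cardboard carton 85 x 150 x 110 mm standing on the bench beyond the stop end; origin at the centre of its underside. Leave alone.
- phone: Phone in an orange case lying on the bench, 75 x 150 x 9 mm; origin at the centre of its underside. Leave alone.
- jar: Small glass jar with a white lid, 64 mm across, 85 mm tall; origin at the centre of its underside. Leave alone.

How it is judged:
On the way, in this order (a step that is already met when the one before it is completed fails the run):
1. the saddle is up against the end stop (value of joint saddle above 0.111 m), for 0.2 s.
2. the clamp is pulled tight: its pad presses on the rail (contact force between pad and rail above 85 N), for 0.2 s.
At the end, for the whole second after the job is handed in: The saddle stands within 4 mm of the end stop, the clamp pad still presses on the rail with over 75 N, and the lever is down on its spline (lifted less than 2 mm) (value of joint saddle above 0.111 m and contact force between pad and rail above 75 N and value of joint lift below 0.002 m); the robot touches nothing.
It fails at once if the clamp is forced: over 340 N on the pad (contact force between pad and rail above 340 N).
It fails at once if the carton is disturbed (moved over 20 mm) (distance of carton from where it was at the start of the episode above 0.02 m).
It fails at once if the phone is disturbed (moved over 20 mm) (distance of phone from where it was at the start of the episode above 0.02 m).
It fails at once if the jar is disturbed (moved over 20 mm) (distance of jar from where it was at the start of the episode above 0.02 m).
It also fails if it takes over 72 s, if anything falls off the work surface, if the arm or the gripper's body presses on something with over 40 N, if the wrist force passes 120 N, or if a joint passes its speed limit or range.

## Working session

There is one attempt and no reset: what is moved stays moved. The work goes in short steps, Python scripts to look and compute and a tool call to move; the robot and the scene stay as the last step left them, time stands still between calls to the robot, and variables do not carry over. Pictures are saved under pics/ and viewed, and the job is handed in when it is done.

Besides the shell and the picture viewer there is one more tool, called as name(argument=value, ...), one argument or row to a line, values as JSON. move_arm: Moves the arm, as the interface text tells. Its arguments: {"type":"object","properties":{"targets":{"type":"array","items":{"type":"array","items":{"type":"array","items":{"type":"number"}}}},"grip_force":{"type":"number"}},"required":["targets"]}

```bash
mkdir -p pics; cat > h.py <<'E'
from rig import r
import numpy as np, cv2
from scipy.spatial.transform import Rotation as R
def snap(c,n):
    im=r.camera(c); cv2.imwrite(f'pics/{n}.png',im[:,:,::-1]); return im
def st():
    s=r.get_state(); q=s['tcp_rot']; M=R.from_quat([q[1],q[2],q[3],q[0]]).as_matrix()
    print('t',round(s['time'],2),'p',np.round(s['position'],4),'F',np.round(s['wrist_force'],2),'T',np.round(s['ft_torque'],3),'g',round(s['gripper_width'],3))
    print('x',np.round(M[:,0],3),'y',np.round(M[:,1],3),'z',np.round(M[:,2],3),'q',np.round(s['qpos'],3))
    return s,M
E
python3 - <<'E'
from h import *
st()
for c in ['scene','side']:
    snap(c,c+'0'); m=r.camera_model(c); print(c,m)
    for n in ['stop_face','push_face','columns','grip','hub_top','rail','jar','phone','carton','pad']:
        try:
            d=r.mark_of(c,n); print(n,[(np.round(x['location'],4),round(x['score'],2)) for x in d[:2]])
        except Exception as e: print(n,e)
st()
E
```

```text
t 0.0 p [0.2144 0.5329 0.2303] F [-0.   -0.09  0.1 ] T [ 0.03  -0.037 -0.018] g 0.999
x [-0.928  0.374  0.   ] y [ 0.374  0.928 -0.002] z [-0.001 -0.002 -1.   ] q [ 0.978  0.159  1.598  0.     1.386 -0.21 ]
scene {'intrinsics': array([[465.92882794,   0.        , 321.77806868],
       [  0.        , 465.92882794, 235.29341262],
       [  0.        ,   0.        ,   1.        ]]), 'position': array([ 1.10036996, -0.42223518,  0.894175  ]), 'attitude': array([-0.33327637,  0.83086051,  0.41543386, -0.16128353])}
stop_face [(array([0.5607, 0.2245, 0.0374]), 0.67)]
push_face [(array([ 0.5605, -0.0592,  0.0374]), 0.61), (array([0.5608, 0.2232, 0.0364]), 0.42)]
columns [(array([0.619 , 0.0301, 0.1543]), 0.79)]
grip [(array([0.5017, 0.0126, 0.0957]), 0.85)]
hub_top [(array([0.5709, 0.0231, 0.0838]), 0.73)]
rail [(array([0.5745, 0.0242, 0.0052]), 0.76)]
jar [(array([ 0.6072, -0.3804,  0.0028]), 0.97)]
phone [(array([ 0.3722, -0.413 , -0.0007]), 0.63)]
carton [(array([ 0.6246,  0.4591, -0.0012]), 0.76), (array([0.5041, 0.016 , 0.0965]), 0.51)]
pad []
side {'intrinsics': array([[603.7066079 ,   0.        , 317.72881676],
       [  0.        , 603.7066079 , 247.06638868],
       [  0.        ,   0.        ,   1.        ]]), 'position': array([-0.06776306,  1.13618527,  1.08392609]), 'attitude': array([ 0.11144473, -0.20226946,  0.87214705, -0.43130809])}
stop_face [(array([0.5601, 0.2235, 0.0382]), 0.7), (array([0.5685, 0.0246, 0.0898]), 0.16)]
push_face []
columns [(array([0.6172, 0.0342, 0.1534]), 0.84)]
grip []
hub_top [(array([0.5666, 0.0238, 0.0887]), 0.42)]
rail [(array([0.5733, 0.0228, 0.0026]), 0.82)]
jar [(array([ 0.6008, -0.3806,  0.0019]), 0.71)]
phone []
carton [(array([0.6254, 0.458 , 0.0027]), 0.86)]
pad []
t 1.1 p [0.2148 0.5334 0.2313] F [0.3  0.53 0.18] T [ 0.019 -0.027  0.   ] g 1.004
x [-0.928  0.374 -0.   ] y [0.374 0.928 0.   ] z [ 0.  0. -1.] q [ 0.978  0.158  1.597 -0.     1.386 -0.21 ]
```

View pics/scene0.png

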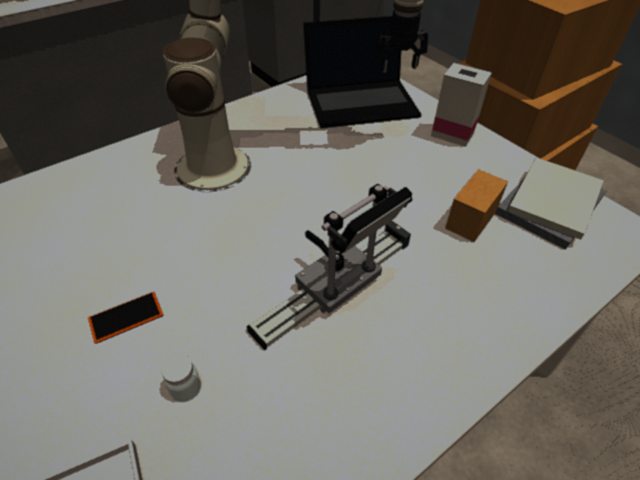

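View pics/side0.png

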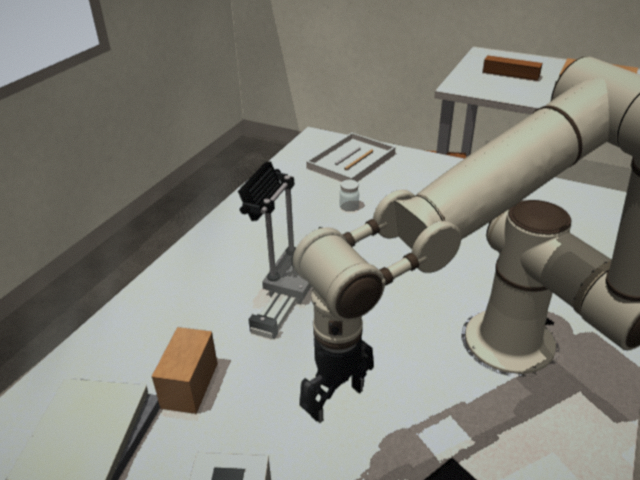

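Measured: rail centre is about (0.574, 0.023), yaw about +0.067, and the saddle is at about 0.003. The lever is at about -0.1 and lifted about 5 mm, so its teeth are probably on the tips. I'll shut the gripper, then go round on the robot's side to behind the push face.

move_arm(
  targets=[
    [[0,-0.2,-1,0,-1],[0,-0.2,-1,0,-1],[0,-0.2,-1,0,-1],[0,-0.3,-1,0,-1],[0,-0.4,-1,0,-1]],
  ],
  grip_force=50,
)

```text
time: 1.6
position: [0.2205, 0.4054, 0.2313]
tcp_rot: [0.0, -0.029, 1.0, 0.0]
wrist_force: [0.6, 0.2, -0.7]
gripper_width: 0.147
```

move_arm(
  targets=[
    [[0,-0.5,-1,0,-0.2],[0,-0.5,-1,0,0],[0,-0.5,-1,0,0],[0,-0.5,-1,0,0],[0,-0.5,-1,0,0]],
  ],
)

```text
time: 2.1
position: [0.2921, 0.2849, 0.2315]
tcp_rot: [0.0, -0.036, 0.999, 0.0]
wrist_force: [-0.0, -0.6, 0.8]
gripper_width: -0.001
```

```bash
cat >> h.py <<'E'
RC=np.array([0.574,0.0235]); YAW=0.067
ex=np.array([np.cos(YAW),np.sin(YAW)]); ey=np.array([-np.sin(YAW),np.cos(YAW)])
def rail(p): d=np.array(p[:2])-RC; return np.array([d@ex,d@ey])
def world(x,y): return RC+x*ex+y*ey
def delta(M,p,tgt):
    return np.round(M.T@(np.array(tgt)-p)/0.025,2)
E
python3 - <<'E'
from h import *
s,M=st(); p=s['position']; print(rail(p), delta(M,p,[*world(-0.033,-0.13),p[2]]), np.degrees(np.arctan2(M[1,0],M[0,0])))
E
```

```text
t 2.1 p [0.2921 0.2849 0.2315] F [-0.02 -0.63  0.77] T [ 0.     0.033 -0.007] g -0.001
x [-0.997 -0.071 -0.001] y [-0.071  0.997  0.   ] z [ 0.001  0.    -1.   ] q [ 0.475 -0.303  2.033 -0.     1.411 -1.167]
[-0.26373284  0.27972398] [ -9.16 -16.43   0.  ] -175.921401994844
```

move_arm(
  targets=[
    [[0,-0.5,-1,0,0],[0,-0.5,-1,0,0],[0,-0.5,-1,0,0],[0,-0.5,-1,0,0],[0,-0.5,-1,0,0]],
  ],
)

```text
time: 2.6
position: [0.3634, 0.1646, 0.2315]
tcp_rot: [0.0, -0.035, 0.999, 0.0]
wrist_force: [1.3, 0.0, -1.1]
gripper_width: -0.001
```

move_arm(
  targets=[
    [[0,-0.5,-1,0,0],[0,-0.5,-1,0,0],[0,-0.5,-1,0,0],[0,-0.5,-1,0,0],[0,-0.5,-1,0,0]],
  ],
)

```text
time: 3.1
position: [0.4346, 0.0443, 0.2314]
tcp_rot: [0.0, -0.035, 0.999, -0.0]
wrist_force: [-0.8, 0.0, -0.2]
gripper_width: 0.002
```

move_arm(
  targets=[
    [[0,-0.8,-1,0,0],[0,-0.8,-1,0,0],[0,-0.8,-1,0,0],[0,-0.8,-1,0.3,0],[0,-0.8,-1,0.3,0]],
  ],
)

```text
time: 3.6
position: [0.5437, -0.0734, 0.2164]
tcp_rot: [0.0, -0.035, 0.999, -0.0]
wrist_force: [-0.3, 0.5, 0.2]
gripper_width: -0.001
```

```bash

python3 - <<'E'
from h import *
s,M=st(); p=s['position']; print(rail(p), delta(M,p,[*world(-0.033,-0.12),0.034]), np.degrees(np.arctan2(M[1,0],M[0,0])))
snap('scene','scene1')
for n in ['stop_face','push_face','columns','grip','hub_top']:
    d=r.mark_of('scene',n); print(n,[(np.round(x['location'],4),rail(x['location']).round(4),round(x['score'],2)) for x in d[:1]])
E
```

```text
t 3.6 p [ 0.5437 -0.0734  0.2164] F [-0.34  0.54  0.24] T [ 0.045 -0.017 -0.016] g -0.001
x [-0.997 -0.071 -0.001] y [-0.071  0.997 -0.   ] z [ 0.001 -0.    -1.   ] q [-0.354  0.101  1.69   0.     1.35  -1.996]
[-0.03667296 -0.0946211 ] [-0.14 -1.01  7.3 ] -175.9413514430586
stop_face [(array([0.5581, 0.2246, 0.036 ]), array([-0.0024,  0.2017]), 0.62)]
push_face [(array([ 0.561 , -0.0582,  0.0379]), array([-0.0184, -0.0806]), 0.65)]
columns [(array([0.6198, 0.0324, 0.1533]), array([0.0463, 0.0058]), 0.65)]
grip [(array([0.5027, 0.0141, 0.095 ]), array([-0.0718, -0.0046]), 0.91)]
hub_top [(array([0.5711, 0.0265, 0.0832]), array([-0.0027,  0.0032]), 0.68)]
```

move_arm(
  targets=[
    [[0,0,-1,0.5,0],[0,0,-0.2,1,0],[0,0,0,1,0],[0,0,0,1,0],[0,0,0,1,0]],
  ],
)

```text
time: 4.4
position: [0.5447, -0.1012, 0.1037]
tcp_rot: [0.001, -0.036, 0.999, -0.0]
wrist_force: [-0.6, -0.4, 0.1]
gripper_width: 0.001
```

move_arm(
  targets=[
    [[0,0,0,1,0],[0,0,0,1,0],[0,0,0,0.7,0],[0,0,0.2,0,0],[0,0,0.2,0,0]],
  ],
)

```text
time: 4.9
position: [0.5442, -0.0913, 0.0372]
tcp_rot: [0.0, -0.036, 0.999, -0.0]
wrist_force: [0.1, -0.2, 0.6]
gripper_width: -0.0
```

```bash

python3 - <<'E'
from h import *
s,M=st(); p=s['position']; print(rail(p))
snap('scene','scene2');snap('wrist','wrist2')
E
```

```text
t 4.9 p [ 0.5442 -0.0913  0.0372] F [ 0.09 -0.21  0.6 ] T [ 0.014  0.005 -0.019] g -0.0
x [-0.997 -0.072 -0.001] y [-0.072  0.997 -0.   ] z [ 0.001 -0.    -1.   ] q [-0.385  0.335  1.805  0.     1.002 -2.028]
[-0.03737343 -0.11253516]
```

View pics/scene2.png

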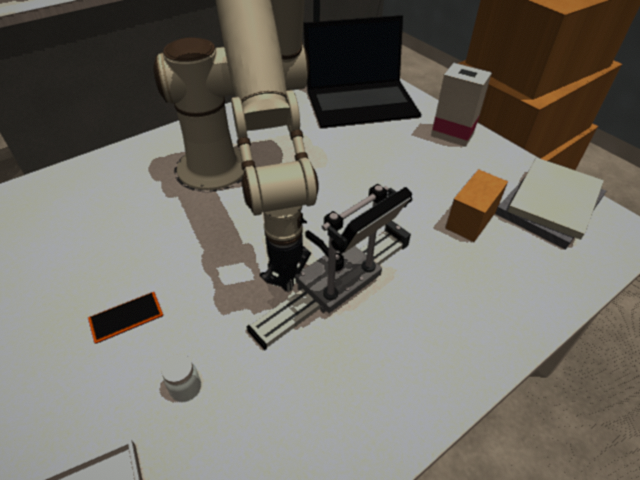

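View pics/wrist2.png

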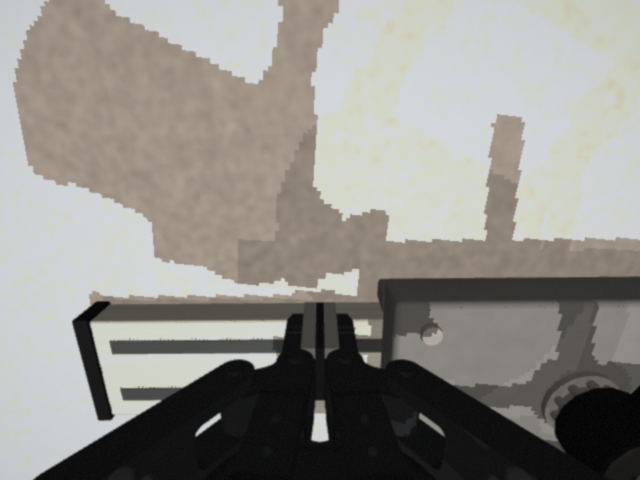

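The shut fingers are just behind the saddle's end face: fingers at columns 305–350, face edge at about column 382 in the wrist view. I'll push now.

move_arm(
  targets=[
    [[0,0,0.3,0.2,0],[0,0,0.3,0,0],[0,0,0.4,0,0],[0,0,0.5,0,0],[0,0,0.5,0,0]],
  ],
)

```text
time: 5.5
position: [0.5405, -0.0437, 0.0315]
tcp_rot: [-0.0, -0.036, 0.999, -0.002]
wrist_force: [-1.9, -8.1, 0.1]
gripper_width: -0.0
```

move_arm(
  targets=[
    [[0,0,0.5,0,0],[0,0,0.5,0,0],[0,0,0.5,0,0],[0,0,0.5,0,0],[0,0,0.3,0,0]],
  ],
)

```text
time: 6.0
position: [0.5358, 0.0146, 0.0315]
tcp_rot: [-0.001, -0.036, 0.999, -0.001]
wrist_force: [-1.8, -9.4, 1.2]
gripper_width: 0.001
```

```bash

python3 - <<'E'
from h import *
s,M=st(); p=s['position']; print(rail(p))
snap('scene','scene3')
E
```

```text
t 6.0 p [0.5358 0.0146 0.0315] F [-1.8  -9.4   1.16] T [-1.438  0.45   0.038] g 0.001
x [-0.997 -0.072  0.002] y [-0.072  0.997 -0.003] z [-0.001 -0.003 -1.   ] q [-0.196  0.311  1.849 -0.004  0.982 -1.838]
[-0.03868259 -0.00631873]
```

move_arm(
  targets=[
    [[0,0,0.3,0,0],[0,0,0.2,0,0],[0,0,0.15,0,0],[0,0,0.1,0,0]],
  ],
)

```text
time: 6.45
position: [0.5346, 0.0327, 0.0314]
tcp_rot: [-0.001, -0.036, 0.999, -0.001]
wrist_force: [-2.1, -9.7, 0.9]
gripper_width: -0.001
```

move_arm(
  targets=[
    [[0,0,0.1,0,0],[0,0,0.1,0,0]],
  ],
)

```text
time: 6.65
position: [0.5343, 0.0365, 0.0314]
tcp_rot: [-0.001, -0.036, 0.999, -0.003]
wrist_force: [-4.0, -18.7, 0.5]
gripper_width: 0.002
```

move_arm(
  targets=[
    [[0,0,0.06,0,0],[0,0,0,0,0],[0,0,0,0,0]],
  ],
)

```text
time: 6.95
position: [0.5343, 0.0365, 0.0315]
tcp_rot: [-0.001, -0.036, 0.999, -0.004]
wrist_force: [-3.0, -19.0, 0.5]
gripper_width: 0.006
```

```bash

python3 - <<'E'
from h import *
s,M=st(); p=s['position']; print(rail(p))
snap('scene','scene4')
for n in ['stop_face','push_face','columns','grip','hub_top']:
    d=r.mark_of('scene',n); print(n,[(np.round(x['location'],4),rail(x['location']).round(4),round(x['score'],2)) for x in d[:1]])
E
```

```text
t 6.95 p [0.5343 0.0365 0.0315] F [ -3.01 -18.99   0.45] T [-2.899  0.501  0.118] g 0.006
x [-0.997 -0.073  0.002] y [-0.073  0.997 -0.007] z [-0.001 -0.007 -1.   ] q [-0.153  0.31   1.85  -0.009  0.981 -1.792]
[-0.03872229  0.01558931]
stop_face [(array([0.5566, 0.2239, 0.0385]), array([-0.0039,  0.2011]), 0.66)]
push_face [(array([0.5517, 0.0524, 0.0391]), array([-0.0203,  0.0303]), 0.94)]
columns [(array([0.6076, 0.1408, 0.152 ]), array([0.0414, 0.1148]), 0.71)]
grip [(array([0.4945, 0.1215, 0.0943]), array([-0.0728,  0.1031]), 0.51)]
hub_top [(array([0.5613, 0.1354, 0.0822]), array([-0.0052,  0.1125]), 0.64)]
```

View pics/scene4.png

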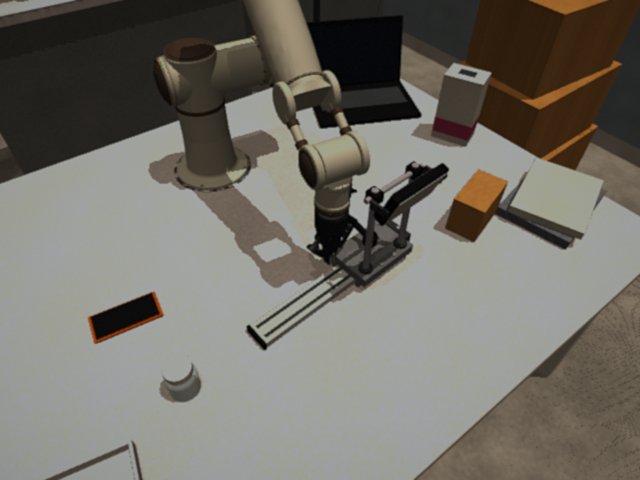

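The saddle is at the stop: the push force jumped to 19 N, and columns and hub read y ≈ 0.1125–0.115. I'll back off, rise and look at the lever from above with the wrist camera.

move_arm(
  targets=[
    [[0,0,-0.6,0,0],[0,0.2,-0.3,-1,0],[0,0.3,0,-1,0],[0,0.5,0,-1,0],[10,0.5,0,-1,0]],
  ],
)

```text
time: 7.75
position: [0.4986, 0.0154, 0.1324]
tcp_rot: [0.0, -0.035, 0.999, 0.0]
wrist_force: [0.7, -0.4, 0.5]
gripper_width: 0.098
```

move_arm(
  targets=[
    [[50,0,0.5,-1,0],[50,0,1,-0.5,0],[50,0,1,0,0],[50,0,1,0,0],[50,0,1,0,0]],
  ],
)

```text
time: 8.25
position: [0.4908, 0.1287, 0.1692]
tcp_rot: [0.0, -0.035, 0.999, 0.0]
wrist_force: [0.1, 0.1, 0.6]
gripper_width: 0.499
```

```bash

python3 - <<'E'
from h import *
s,M=st(); p=s['position']; print(rail(p))
print(r.camera_model('wrist'))
snap('wrist','wrist5')
for c in ['wrist','scene']:
  if c=='scene': snap(c,'scene5')
  for n in ['grip','hub_top','columns']:
    d=r.mark_of(c,n); print(c,n,[(np.round(x['location'],4),rail(x['location']).round(4),round(x['score'],2)) for x in d[:1]])
st()
E
```

```text
t 8.25 p [0.4908 0.1287 0.1692] F [0.11 0.13 0.63] T [-0.04  -0.034 -0.044] g 0.499
x [-0.997 -0.071 -0.001] y [-0.071  0.997  0.001] z [ 0.001  0.001 -1.   ] q [ 1.700e-02  3.900e-02  1.852e+00  1.000e-03  1.249e+00 -1.625e+00]
[-0.07594135  0.11054124]
{'intrinsics': array([[360.15349014,   0.        , 319.49636648],
       [  0.        , 360.15349014, 246.5156229 ],
       [  0.        ,   0.        ,   1.        ]]), 'position': array([0.40722261, 0.12241263, 0.31167168]), 'attitude': array([0.11233317, 0.6726484 , 0.72120931, 0.12158339])}
wrist grip [(array([0.4902, 0.1237, 0.096 ]), array([-0.0769,  0.1056]), 0.71)]
wrist hub_top [(array([0.559 , 0.1339, 0.0864]), array([-0.0076,  0.1112]), 0.74)]
wrist columns []
scene grip [(array([0.497 , 0.1206, 0.0949]), array([-0.0703,  0.102 ]), 0.66)]
scene hub_top [(array([0.5604, 0.138 , 0.0825]), array([-0.0059,  0.1152]), 0.73)]
scene columns [(array([0.6111, 0.141 , 0.1521]), array([0.0449, 0.1148]), 0.81)]
t 8.65 p [0.4911 0.1266 0.1688] F [-0.02 -0.43 -0.55] T [-0.051  0.016  0.055] g 0.501
x [-0.998 -0.07  -0.   ] y [-0.07   0.998 -0.   ] z [ 0. -0. -1.] q [ 0.014  0.04   1.852 -0.     1.249 -1.627]
```

View pics/wrist5.png

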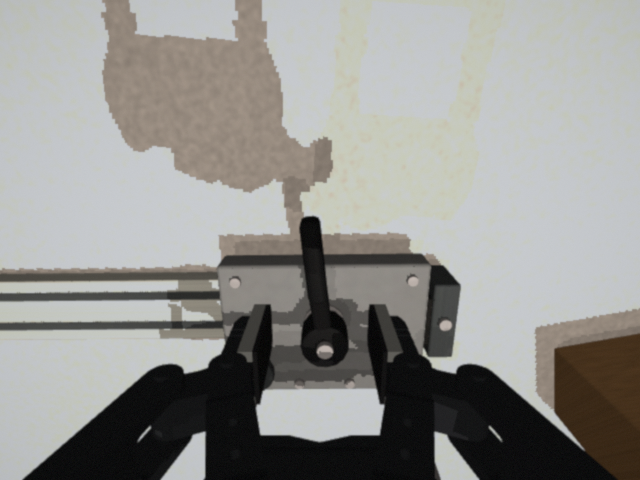

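```bash

cat >> h.py <<'E'
def unproj(m,uv,z):
    K=m['intrinsics']; q=m['attitude']; C=R.from_quat([q[1],q[2],q[3],q[0]]).as_matrix()
    d=C@np.linalg.inv(K)@np.array([uv[0],uv[1],1.]); t=(z-m['position'][2])/d[2]; return m['position']+t*d
E
python3 - <<'E'
from h import *
m=r.camera_model('wrist'); 
m['position']=np.array([0.40722261, 0.12241263, 0.31167168]);m['attitude']=np.array([0.11233317, 0.6726484 , 0.72120931, 0.12158339])
im=cv2.imread('pics/wrist5.png'); g=im.max(2)
for v in range(214,300,8):
    c=[u for u in range(285,345) if g[v,u]<28]; 
    if c:
        P=unproj(m,((c[0]+c[-1])/2,v),0.105); print(v,c[0],c[-1],rail(P).round(4))
E
```

```text
222 302 318 [-0.1038  0.1047]
230 301 319 [-0.0988  0.1047]
238 302 320 [-0.0938  0.1052]
246 303 321 [-0.0887  0.1058]
254 303 322 [-0.0835  0.1061]
262 304 323 [-0.0783  0.1067]
270 306 323 [-0.073   0.1073]
278 306 324 [-0.0675  0.1076]
286 308 325 [-0.062   0.1086]
294 308 326 [-0.0564  0.1089]
```

Handle line fitted: lever angle is about -0.09 rad, grip at rail (-0.077, 0.1075), and the implied hub y of 0.114 agrees with the saddle at the stop. I'll turn to match and descend.

move_arm(
  targets=[
    [[50,0.04,-0.04,0.75,-1],[50,0,0,1,-0.05],[50,0,0,1,0],[50,0,0,0.8,0],[50,0,0,0.2,0]],
  ],
)

```text
time: 9.15
position: [0.4881, 0.1256, 0.0726]
tcp_rot: [-0.002, -0.081, 0.997, 0.0]
wrist_force: [-1.0, 0.1, -0.3]
gripper_width: 0.499
```

```bash

python3 - <<'E'
from h import *
s,M=st(); p=s['position']; print(rail(p))
snap('wrist','wrist6')
E
```

```text
t 9.15 p [0.4881 0.1256 0.0726] F [-0.99  0.14 -0.28] T [0.026 0.063 0.007] g 0.499
x [-0.987 -0.161  0.005] y [-0.161  0.987  0.001] z [-0.005 -0.    -1.   ] q [ 0.012  0.169  1.924  0.     1.054 -1.721]
[-0.07887954  0.10766477]
```

View pics/wrist6.png

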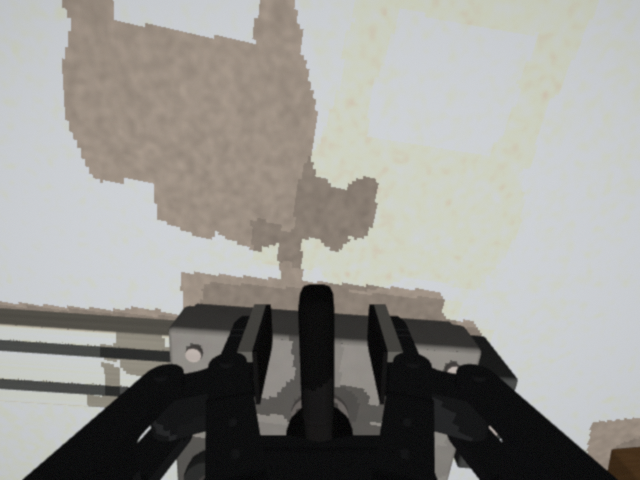

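The handle (column 317) is centred between the pads (about 250 and 388) and aligned with them. I'll close.

move_arm(
  targets=[
    [[0,0,0,0,0],[0,0,0,0,0],[0,0,0,0,0],[0,0,0,0,0]],
  ],
  grip_force=50,
)

```text
time: 9.6
position: [0.4911, 0.126, 0.0763]
tcp_rot: [0.001, -0.081, 0.997, -0.0]
wrist_force: [1.1, -3.2, 2.3]
gripper_width: 0.141
```

```bash
cat >> h.py <<'E'
HUB=world(-0.005,0.115)
def hubst():
    s,M=st(); p=s['position']; d=p[:2]-HUB; F=s['wrist_force']
    ang=np.arctan2(-M[1,0],-M[0,0])  # direction opposite of outward
    lev=-(np.arctan2(M[1,0],M[0,0])-np.arctan2(-ex[1],-ex[0])); lev=(lev+np.pi)%(2*np.pi)-np.pi
    dd=d/np.linalg.norm(d); pos=-(np.arctan2(d[1],d[0])-np.arctan2(-ex[1],-ex[0])); pos=(pos+np.pi)%(2*np.pi)-np.pi
    Mz=d[0]*F[1]-d[1]*F[0]+s['ft_torque'][2]
    Fl=M.T@F
    print('rail',rail(p).round(4),'toolyaw(lever)',lev.round(3),'pos ang',pos.round(3),'rad',np.linalg.norm(d).round(4),'tool F',Fl.round(2),'Fmom',(d[0]*F[1]-d[1]*F[0]).round(3),'Tz',s['ft_torque'][2].round(3))
    return s,M
E
python3 - <<'E'
from h import *
hubst()
E
```

```text
t 9.6 p [0.4911 0.126  0.0763] F [ 1.13 -3.16  2.32] T [-0.356 -0.135 -0.054] g 0.141
x [-0.987 -0.162 -0.002] y [-0.162  0.987 -0.001] z [ 0.003 -0.    -1.   ] q [ 1.300e-02  1.650e-01  1.920e+00 -1.000e-03  1.054e+00 -1.720e+00]
rail [-0.0758  0.1079] toolyaw(lever) -0.096 pos ang -0.1 rad 0.0712 tool F [-0.61 -3.31 -2.32] Fmom 0.236 Tz -0.054
```

move_arm(
  targets=[
    [[0,0,0.12,0.06,0.5],[0,0,0.12,0.04,0.5]],
  ],
)

```text
time: 9.8
position: [0.4901, 0.1321, 0.075]
tcp_rot: [0.001, -0.037, 0.999, -0.0]
wrist_force: [-9.1, -2.0, 18.8]
gripper_width: 0.142
```

```bash
python3 -c "
from h import *
hubst()"
```

```text
t 9.8 p [0.4901 0.1321 0.075 ] F [-9.09 -1.98 18.78] T [-0.345  0.816  0.057] g 0.142
x [-0.997 -0.074 -0.001] y [-0.074  0.997 -0.001] z [ 0.002 -0.001 -1.   ] q [ 2.500e-02  1.690e-01  1.918e+00 -1.000e-03  1.053e+00 -1.619e+00]
rail [-0.0764  0.114 ] toolyaw(lever) -0.007 pos ang -0.014 rad 0.0714 tool F [  9.18  -1.31 -18.79] Fmom 0.088 Tz 0.057
```

move_arm(
  targets=[
    [[0,0.02,0.12,-0.04,0.5],[0,0.01,0.12,0,0.5]],
  ],
)

```text
time: 10.0
position: [0.49, 0.1384, 0.0758]
tcp_rot: [0.002, 0.007, 1.0, -0.0]
wrist_force: [-1.3, -1.5, 9.3]
gripper_width: 0.142
```

```bash
python3 -c "
from h import *
hubst()"
```

```text
t 10.0 p [0.49   0.1384 0.0758] F [-1.26 -1.49  9.35] T [-0.17  -0.095  0.055] g 0.142
x [-1.     0.013 -0.004] y [ 0.013  1.    -0.   ] z [ 0.004 -0.    -1.   ] q [ 0.038  0.17   1.916 -0.     1.052 -1.52 ]
rail [-0.0762  0.1202] toolyaw(lever) 0.08 pos ang 0.073 rad 0.0714 tool F [ 1.2  -1.51 -9.35] Fmom 0.107 Tz 0.055
```

move_arm(
  targets=[
    [[0,0,0.12,0,0.5],[0,0,0.12,0,0.5]],
  ],
)

```text
time: 10.2
position: [0.4903, 0.1446, 0.0758]
tcp_rot: [0.002, 0.05, 0.999, 0.0]
wrist_force: [-0.3, 0.4, 8.1]
gripper_width: 0.14
```

```bash
python3 -c "
from h import *
hubst()"
```

```text
t 10.2 p [0.4903 0.1446 0.0758] F [-0.31  0.44  8.11] T [-0.015 -0.189  0.05 ] g 0.14
x [-0.995  0.1   -0.005] y [0.1   0.995 0.001] z [ 0.005  0.    -1.   ] q [ 0.05   0.174  1.91   0.     1.052 -1.42 ]
rail [-0.0754  0.1265] toolyaw(lever) 0.168 pos ang 0.161 rad 0.0713 tool F [ 0.32  0.42 -8.11] Fmom -0.029 Tz 0.05
```

move_arm(
  targets=[
    [[0,0,0.12,0,0.5],[0,0,0.12,0,0.5]],
  ],
)

```text
time: 10.4
position: [0.4913, 0.1508, 0.0755]
tcp_rot: [0.003, 0.094, 0.996, 0.001]
wrist_force: [3.7, 0.9, 1.7]
gripper_width: 0.144
```

```bash
python3 -c "
from h import *
hubst()"
```

```text
t 10.4 p [0.4913 0.1508 0.0755] F [3.7  0.89 1.65] T [ 0.296 -0.636  0.032] g 0.144
x [-0.982  0.187 -0.005] y [0.187 0.982 0.002] z [ 0.006  0.001 -1.   ] q [ 6.200e-02  1.810e-01  1.904e+00  1.000e-03  1.052e+00 -1.321e+00]
rail [-0.074   0.1326] toolyaw(lever) 0.255 pos ang 0.249 rad 0.0712 tool F [-3.47  1.57 -1.63] Fmom -0.11 Tz 0.032
```

move_arm(
  targets=[
    [[0,0,0.12,0,0.5],[0,0,0.12,0,0.5]],
  ],
)

```text
time: 10.6
position: [0.4928, 0.1566, 0.0749]
tcp_rot: [0.003, 0.137, 0.991, 0.001]
wrist_force: [7.5, 1.3, -3.9]
gripper_width: 0.144
```

```bash
python3 -c "
from h import *
hubst()"
```

```text
t 10.6 p [0.4928 0.1566 0.0749] F [ 7.53  1.32 -3.85] T [ 0.246 -1.013  0.221] g 0.144
x [-0.962  0.272 -0.006] y [0.272 0.962 0.003] z [ 0.006  0.001 -1.   ] q [ 7.300e-02  1.890e-01  1.896e+00  1.000e-03  1.051e+00 -1.223e+00]
rail [-0.0722  0.1383] toolyaw(lever) 0.342 pos ang 0.334 rad 0.0711 tool F [-6.86  3.31  3.9 ] Fmom -0.232 Tz 0.221
```

The vertical force changed from pressing (+8 N) to being pulled down (−4 N), so the teeth have found the gap. I'll lower to let it drop home.

move_arm(
  targets=[
    [[0,-0.02,0,0.08,0],[0,-0.01,0,0.08,0]],
  ],
)

```text
time: 10.8
position: [0.4926, 0.1565, 0.0707]
tcp_rot: [0.002, 0.136, 0.991, 0.001]
wrist_force: [0.1, 3.4, 6.4]
gripper_width: 0.144
```

```bash
python3 -c "
from h import *
hubst()"
```

```text
t 10.8 p [0.4926 0.1565 0.0707] F [0.07 3.39 6.36] T [ 0.67  -0.327  0.152] g 0.144
x [-0.963  0.27  -0.003] y [0.27  0.963 0.002] z [ 0.004  0.001 -1.   ] q [ 7.300e-02  1.970e-01  1.896e+00  1.000e-03  1.045e+00 -1.226e+00]
rail [-0.0723  0.1382] toolyaw(lever) 0.34 pos ang 0.331 rad 0.0712 tool F [ 0.83  3.29 -6.35] Fmom -0.234 Tz 0.152
```

move_arm(
  targets=[
    [[0,-0.011,0.25,-0.01,1],[0,-0.011,0.25,0,1],[0,-0.011,0.25,0,1],[0,-0.011,0.25,0,1]],
  ],
)

```text
time: 11.2
position: [0.5033, 0.1789, 0.071]
tcp_rot: [0.002, 0.307, 0.952, 0.001]
wrist_force: [2.8, 1.6, 4.7]
gripper_width: 0.142
```

```bash
python3 -c "
from h import *
hubst()"
```

```text
t 11.2 p [0.5033 0.1789 0.071 ] F [2.79 1.65 4.72] T [ 0.213 -0.649  0.458] g 0.142
x [-0.811  0.585 -0.002] y [0.585 0.811 0.003] z [ 0.003  0.001 -1.   ] q [ 0.115  0.237  1.847  0.     1.054 -0.831]
rail [-0.0602  0.1598] toolyaw(lever) 0.692 pos ang 0.682 rad 0.071 tool F [-1.31  2.98 -4.71] Fmom -0.21 Tz 0.458
```

move_arm(
  targets=[
    [[0,-0.011,0.28,0,1],[0,-0.011,0.27,0,1],[0,-0.011,0.25,0,1],[0,-0.011,0.25,0,1]],
  ],
)

```text
time: 11.6
position: [0.5213, 0.1967, 0.0709]
tcp_rot: [0.001, 0.468, 0.884, 0.0]
wrist_force: [0.8, -0.9, 5.2]
gripper_width: 0.141
```

```bash
python3 -c "
from h import *
hubst()"
```

```text
t 11.6 p [0.5213 0.1967 0.0709] F [ 0.78 -0.94  5.19] T [-0.317 -0.341  0.197] g 0.141
x [-0.562  0.827 -0.001] y [0.827 0.562 0.001] z [ 0.002 -0.    -1.   ] q [ 1.440e-01  2.930e-01  1.779e+00 -1.000e-03  1.069e+00 -4.520e-01]
rail [-0.041   0.1763] toolyaw(lever) 1.041 pos ang 1.04 rad 0.0711 tool F [-1.22  0.12 -5.18] Fmom -0.008 Tz 0.197
```

The lever is at 1.04 rad, fully down, with free-running torque of about 0.19 N m. I'll lift 10 mm and check.

move_arm(
  targets=[
    [[0,0,0,-0.15,-0.1],[0,0,0,-0.15,0],[0,0,0,-0.13,0]],
  ],
)

```text
time: 11.9
position: [0.5205, 0.1958, 0.0799]
tcp_rot: [0.001, 0.462, 0.887, -0.0]
wrist_force: [6.0, -1.4, -6.4]
gripper_width: 0.139
```

```bash
python3 -c "
from h import *
hubst()"
```

```text
t 11.9 p [0.5205 0.1958 0.0799] F [ 5.95 -1.37 -6.38] T [-0.073 -1.058  0.278] g 0.139
x [-0.573  0.819 -0.001] y [ 0.819  0.573 -0.   ] z [ 0.001 -0.001 -1.   ] q [ 1.430e-01  2.770e-01  1.777e+00 -1.000e-03  1.087e+00 -4.670e-01]
rail [-0.0418  0.1755] toolyaw(lever) 1.027 pos ang 1.024 rad 0.0708 tool F [-4.52  4.09  6.38] Fmom -0.289 Tz 0.278
```

move_arm(
  targets=[
    [[0,-0.02,-0.25,-0.03,-1],[0,-0.011,-0.25,0,-1],[0,-0.011,-0.25,0,-1],[0,-0.011,-0.25,0,-1],[0,-0.011,-0.25,0,-1]],
  ],
)

```text
time: 12.4
position: [0.4996, 0.1728, 0.0807]
tcp_rot: [0.001, 0.257, 0.966, -0.0]
wrist_force: [7.2, -2.4, -7.1]
gripper_width: 0.139
```

```bash
python3 -c "
from h import *
hubst()"
```

```text
t 12.4 p [0.4996 0.1728 0.0807] F [ 7.16 -2.4  -7.07] T [-0.134 -1.173  0.178] g 0.139
x [-0.867  0.497 -0.001] y [0.497 0.867 0.   ] z [ 0.001 -0.001 -1.   ] q [ 1.050e-01  2.110e-01  1.856e+00 -1.000e-03  1.073e+00 -9.450e-01]
rail [-0.0642  0.1539] toolyaw(lever) 0.588 pos ang 0.581 rad 0.0709 tool F [-7.4   1.48  7.09] Fmom -0.102 Tz 0.178
```

move_arm(
  targets=[
    [[0,-0.04,-0.25,0,-1],[0,-0.02,-0.25,0,-1],[0,-0.011,-0.25,0,-1],[0,-0.011,-0.25,0,-1]],
  ],
)

```text
time: 12.8
position: [0.4913, 0.1494, 0.0805]
tcp_rot: [-0.0, 0.086, 0.996, 0.0]
wrist_force: [6.7, 1.4, -5.7]
gripper_width: 0.141
```

```bash
python3 -c "
from h import *
hubst()"
```

```text
t 12.8 p [0.4913 0.1494 0.0805] F [ 6.65  1.4  -5.68] T [ 0.202 -0.834  0.162] g 0.141
x [-0.985  0.171  0.   ] y [0.171 0.985 0.   ] z [ 0.  0. -1.] q [ 0.059  0.176  1.898  0.     1.068 -1.34 ]
rail [-0.0741  0.1312] toolyaw(lever) 0.239 pos ang 0.23 rad 0.0709 tool F [-6.32  2.52  5.68] Fmom -0.175 Tz 0.162
```

move_arm(
  targets=[
    [[0,-0.06,-0.24,0,-1],[0,-0.03,-0.24,0,-1],[0,-0.011,-0.24,0,-1]],
  ],
)

```text
time: 13.1
position: [0.4907, 0.1311, 0.0797]
tcp_rot: [-0.002, -0.045, 0.999, 0.0]
wrist_force: [2.9, -1.5, -6.1]
gripper_width: 0.146
```

```bash
python3 -c "
from h import *
hubst()"
```

```text
t 13.1 p [0.4907 0.1311 0.0797] F [ 2.9  -1.46 -6.14] T [-0.081 -0.338 -0.072] g 0.146
x [-0.996 -0.09   0.004] y [-0.09   0.996  0.   ] z [-0.004 -0.    -1.   ] q [ 0.023  0.166  1.91   0.     1.069 -1.638]
rail [-0.0759  0.1129] toolyaw(lever) -0.023 pos ang -0.029 rad 0.0709 tool F [-2.78 -1.71  6.13] Fmom 0.123 Tz -0.072
```

move_arm(
  targets=[
    [[0,-0.03,-0.25,0,-1],[0,-0.02,-0.25,0,-1],[0,-0.02,-0.25,0,-1]],
  ],
)

```text
time: 13.4
position: [0.4949, 0.1129, 0.0794]
tcp_rot: [-0.003, -0.175, 0.985, 0.0]
wrist_force: [0.8, -0.5, -6.6]
gripper_width: 0.146
```

```bash
python3 -c "
from h import *
hubst()"
```

```text
t 13.4 p [0.4949 0.1129 0.0794] F [ 0.8  -0.51 -6.62] T [-0.19  -0.035 -0.107] g 0.146
x [-0.939 -0.344  0.005] y [-0.344  0.939  0.002] z [-0.006 -0.    -1.   ] q [-0.014  0.167  1.91  -0.     1.07  -1.936]
rail [-0.073   0.0945] toolyaw(lever) -0.285 pos ang -0.293 rad 0.071 tool F [-0.61 -0.77  6.62] Fmom 0.054 Tz -0.107
```

move_arm(
  targets=[
    [[0,-0.015,-0.25,-0.03,-1],[0,-0.015,-0.25,0,-1],[0,-0.011,-0.25,0,-1],[0,-0.011,-0.25,0,-1]],
  ],
)

```text
time: 13.8
position: [0.5073, 0.0914, 0.08]
tcp_rot: [-0.003, -0.343, 0.939, 0.001]
wrist_force: [0.6, -0.9, -6.1]
gripper_width: 0.146
```

```bash
python3 -c "
from h import *
hubst()"
```

```text
t 13.8 p [0.5073 0.0914 0.08  ] F [ 0.57 -0.92 -6.13] T [-0.13  -0.064 -0.019] g 0.146
x [-0.764 -0.645  0.005] y [-0.645  0.764  0.004] z [-0.006 -0.    -1.   ] q [-0.056  0.186  1.887 -0.     1.075 -2.327]
rail [-0.062   0.0723] toolyaw(lever) -0.634 pos ang -0.643 rad 0.0712 tool F [ 0.13 -1.1   6.12] Fmom 0.076 Tz -0.019
```

move_arm(
  targets=[
    [[0,-0.011,-0.25,0,-1],[0,-0.011,-0.25,0,-1],[0,-0.007,-0.16,0,-0.65],[0,0,0,0.08,0],[0,0,0,0.08,0]],
  ],
)

```text
time: 14.3
position: [0.5193, 0.0804, 0.0761]
tcp_rot: [-0.003, -0.447, 0.895, 0.001]
wrist_force: [-3.4, -2.7, -5.4]
gripper_width: 0.146
```

```bash
python3 -c "
from h import *
hubst()"
```

```text
t 14.3 p [0.5193 0.0804 0.0761] F [-3.41 -2.69 -5.37] T [-0.59   0.671  0.167] g 0.146
x [-0.601 -0.799  0.004] y [-0.799  0.601  0.005] z [-0.006 -0.    -1.   ] q [-7.600e-02  2.160e-01  1.861e+00 -1.000e-03  1.071e+00 -2.573e+00]
rail [-0.0508  0.0604] toolyaw(lever) -0.859 pos ang -0.873 rad 0.0713 tool F [4.18 1.09 5.4 ] Fmom -0.083 Tz 0.167
```

move_arm(
  targets=[
    [[0,0,0,0.08,0],[0,0,0,0.08,0],[0,0,0,0.05,0]],
  ],
)

```text
time: 14.6
position: [0.5195, 0.08, 0.0718]
tcp_rot: [-0.003, -0.447, 0.894, 0.001]
wrist_force: [-9.3, -5.9, 4.7]
gripper_width: 0.145
```

```bash
python3 -c "
from h import *
hubst()"
```

```text
t 14.6 p [0.5195 0.08   0.0718] F [-9.34 -5.94  4.67] T [-0.855  1.493  0.313] g 0.145
x [-0.6   -0.8    0.005] y [-0.8    0.6    0.004] z [-0.006 -0.002 -1.   ] q [-7.600e-02  2.230e-01  1.862e+00 -2.000e-03  1.062e+00 -2.573e+00]
rail [-0.0506  0.06  ] toolyaw(lever) -0.86 pos ang -0.879 rad 0.0714 tool F [10.38  3.92 -4.6 ] Fmom -0.293 Tz 0.313
```

move_arm(
  targets=[
    [[0,0.02,0.28,0.01,1],[0,0,0.27,0,1],[0,-0.011,0.25,0,1],[0,-0.011,0.25,0,1]],
  ],
)

```text
time: 15.0
position: [0.5021, 0.0986, 0.072]
tcp_rot: [-0.001, -0.283, 0.959, -0.0]
wrist_force: [-1.5, -2.6, -3.3]
gripper_width: 0.139
```

```bash
python3 -c "
from h import *
hubst()"
```

```text
t 15.0 p [0.5021 0.0986 0.072 ] F [-1.49 -2.62 -3.34] T [-0.545  0.584  0.141] g 0.139
x [-0.84  -0.543  0.003] y [-0.543  0.84   0.001] z [-0.002 -0.001 -1.   ] q [-4.200e-02  1.870e-01  1.905e+00 -1.000e-03  1.053e+00 -2.186e+00]
rail [-0.0668  0.0797] toolyaw(lever) -0.507 pos ang -0.519 rad 0.0711 tool F [ 2.67 -1.39  3.35] Fmom 0.096 Tz 0.141
```

move_arm(
  targets=[
    [[0,-0.011,0.25,0.03,1],[0,-0.011,0.25,0.02,1],[0,-0.011,0.25,0,1],[0,-0.011,0.25,0,1]],
  ],
)

```text
time: 15.4
position: [0.4922, 0.1215, 0.0716]
tcp_rot: [-0.002, -0.112, 0.994, -0.0]
wrist_force: [-7.5, -4.0, 3.5]
gripper_width: 0.142
```

```bash
python3 -c "
from h import *
hubst()"
```

```text
t 15.4 p [0.4922 0.1215 0.0716] F [-7.54 -3.98  3.48] T [-0.543  1.08   0.016] g 0.142
x [-0.975 -0.223  0.003] y [-0.223  0.975 -0.   ] z [-0.003 -0.001 -1.   ] q [ 4.000e-03  1.770e-01  1.917e+00 -1.000e-03  1.051e+00 -1.791e+00]
rail [-0.075   0.1033] toolyaw(lever) -0.158 pos ang -0.166 rad 0.071 tool F [ 8.24 -2.2  -3.45] Fmom 0.152 Tz 0.016
```

move_arm(
  targets=[
    [[0,0.02,0.25,0,1],[0,0.01,0.25,0,1],[0,-0.011,0.25,0,1]],
  ],
)

```text
time: 15.7
position: [0.4904, 0.1402, 0.0716]
tcp_rot: [0.0, 0.019, 1.0, -0.0]
wrist_force: [-1.3, -2.5, -2.6]
gripper_width: 0.144
```

```bash
python3 -c "
from h import *
hubst()"
```

```text
t 15.7 p [0.4904 0.1402 0.0716] F [-1.31 -2.47 -2.6 ] T [-0.4    0.237 -0.015] g 0.144
x [-0.999  0.038 -0.   ] y [ 0.038  0.999 -0.   ] z [ 0. -0. -1.] q [ 0.041  0.182  1.911 -0.     1.048 -1.492]
rail [-0.0756  0.122 ] toolyaw(lever) 0.105 pos ang 0.099 rad 0.0709 tool F [ 1.21 -2.52  2.6 ] Fmom 0.178 Tz -0.015
```

move_arm(
  targets=[
    [[0,0,0.25,0,1],[0,-0.011,0.25,0,1],[0,-0.011,0.25,0,1]],
  ],
)

```text
time: 16.0
position: [0.4936, 0.1587, 0.0716]
tcp_rot: [0.0, 0.149, 0.989, -0.0]
wrist_force: [-0.3, -2.9, -3.2]
gripper_width: 0.142
```

```bash
python3 -c "
from h import *
hubst()"
```

```text
t 16.0 p [0.4936 0.1587 0.0716] F [-0.29 -2.88 -3.19] T [-0.484  0.111 -0.036] g 0.142
x [-0.956  0.295 -0.001] y [ 0.295  0.956 -0.   ] z [ 0.001 -0.    -1.   ] q [ 0.078  0.201  1.888 -0.     1.051 -1.193]
rail [-0.0712  0.1402] toolyaw(lever) 0.366 pos ang 0.364 rad 0.0708 tool F [-0.57 -2.84  3.19] Fmom 0.201 Tz -0.036
```

move_arm(
  targets=[
    [[0,-0.011,0.25,0.03,1],[0,-0.011,0.25,0,1]],
  ],
)

```text
time: 16.2
position: [0.4983, 0.1703, 0.0714]
tcp_rot: [0.0, 0.235, 0.972, -0.0]
wrist_force: [-2.9, -2.6, 2.0]
gripper_width: 0.14
```

```bash
python3 -c "
from h import *
hubst()"
```

```text
t 16.2 p [0.4983 0.1703 0.0714] F [-2.86 -2.6   1.97] T [-0.504  0.389 -0.098] g 0.14
x [-0.89   0.456 -0.001] y [0.456 0.89  0.   ] z [ 0.001 -0.    -1.   ] q [ 0.1    0.221  1.865 -0.     1.055 -0.997]
rail [-0.0657  0.1516] toolyaw(lever) 0.541 pos ang 0.542 rad 0.0709 tool F [ 1.36 -3.62 -1.97] Fmom 0.256 Tz -0.098
```

move_arm(
  targets=[
    [[0,-0.011,0.25,0,1],[0,-0.011,0.25,0,1]],
  ],
)

```text
time: 16.4
position: [0.505, 0.1809, 0.0714]
tcp_rot: [0.0, 0.319, 0.948, -0.0]
wrist_force: [-1.8, -2.0, 1.1]
gripper_width: 0.144
```

```bash
python3 -c "
from h import *
hubst()"
```

```text
t 16.4 p [0.505  0.1809 0.0714] F [-1.76 -1.97  1.08] T [-0.542  0.34  -0.103] g 0.144
x [-0.797  0.604 -0.001] y [0.604 0.797 0.   ] z [ 0.001 -0.    -1.   ] q [ 0.119  0.244  1.838 -0.     1.059 -0.803]
rail [-0.0583  0.1617] toolyaw(lever) 0.716 pos ang 0.719 rad 0.0709 tool F [ 0.22 -2.63 -1.08] Fmom 0.187 Tz -0.103
```

move_arm(
  targets=[
    [[0,-0.011,0.25,0,1],[0,-0.011,0.25,0,1]],
  ],
)

```text
time: 16.6
position: [0.5134, 0.1902, 0.0713]
tcp_rot: [0.0, 0.4, 0.917, -0.0]
wrist_force: [-2.2, -3.3, 1.0]
gripper_width: 0.142
```

```bash
python3 -c "
from h import *
hubst()"
```

```text
t 16.6 p [0.5134 0.1902 0.0713] F [-2.24 -3.3   1.03] T [-0.648  0.353 -0.072] g 0.142
x [-0.68   0.733 -0.001] y [0.733 0.68  0.   ] z [ 0.001 -0.    -1.   ] q [ 0.134  0.27   1.806 -0.     1.065 -0.613]
rail [-0.0493  0.1703] toolyaw(lever) 0.89 pos ang 0.896 rad 0.0709 tool F [-0.9  -3.89 -1.03] Fmom 0.275 Tz -0.072
```

move_arm(
  targets=[
    [[0,-0.011,0.25,0,1],[0,-0.011,0.25,0,0.9]],
  ],
)

```text
time: 16.8
position: [0.5229, 0.1976, 0.0712]
tcp_rot: [0.0, 0.475, 0.88, -0.0]
wrist_force: [-4.6, -4.2, 1.6]
gripper_width: 0.141
```

```bash
python3 -c "
from h import *
hubst()"
```

```text
t 16.8 p [0.5229 0.1976 0.0712] F [-4.58 -4.21  1.57] T [-0.876  0.597 -0.258] g 0.141
x [-0.55   0.835 -0.   ] y [ 0.835  0.55  -0.001] z [-0.    -0.001 -1.   ] q [ 1.460e-01  2.980e-01  1.772e+00 -1.000e-03  1.073e+00 -4.360e-01]
rail [-0.0393  0.1771] toolyaw(lever) 1.056 pos ang 1.066 rad 0.071 tool F [-1.   -6.14 -1.57] Fmom 0.435 Tz -0.258
```

move_arm(
  targets=[
    [[0,-0.01,-0.08,-0.15,-0.15],[0,0,0,-0.15,0],[0,0,0,-0.12,0]],
  ],
)

```text
time: 17.1
position: [0.5215, 0.1964, 0.0814]
tcp_rot: [0.0, 0.467, 0.884, 0.0]
wrist_force: [2.4, -0.7, -6.0]
gripper_width: 0.142
```

```bash
python3 -c "
from h import *
hubst()"
```

```text
t 17.1 p [0.5215 0.1964 0.0814] F [ 2.37 -0.74 -6.05] T [-0.087 -0.216  0.014] g 0.142
x [-0.565  0.825 -0.   ] y [0.825 0.565 0.001] z [ 0.001  0.    -1.   ] q [ 0.143  0.277  1.774  0.     1.089 -0.457]
rail [-0.0408  0.176 ] toolyaw(lever) 1.038 pos ang 1.04 rad 0.0707 tool F [-1.95  1.54  6.05] Fmom -0.109 Tz 0.014
```

move_arm(
  targets=[
    [[0,-0.02,-0.25,0,-1],[0,-0.02,-0.25,0,-1],[0,-0.02,-0.25,0,-1],[0,-0.02,-0.25,0,-1],[0,-0.02,-0.25,0,-1]],
  ],
)

```text
time: 17.6
position: [0.5003, 0.1734, 0.081]
tcp_rot: [-0.0, 0.262, 0.965, 0.001]
wrist_force: [1.2, 1.1, -6.3]
gripper_width: 0.142
```

```bash
python3 -c "
from h import *
hubst()"
```

```text
t 17.6 p [0.5003 0.1734 0.081 ] F [ 1.19  1.05 -6.3 ] T [0.223 0.013 0.043] g 0.142
x [-0.862  0.506  0.001] y [0.506 0.862 0.001] z [-0.     0.001 -1.   ] q [ 0.104  0.213  1.853  0.002  1.076 -0.936]
rail [-0.0635  0.1545] toolyaw(lever) 0.598 pos ang 0.594 rad 0.0706 tool F [-0.5  1.5  6.3] Fmom -0.106 Tz 0.043
```

move_arm(
  targets=[
    [[0,-0.012,-0.25,0,-1],[0,-0.012,-0.25,0,-1],[0,-0.015,-0.25,0,-1],[0,-0.015,-0.25,0,-1],[0,-0.015,-0.25,0,-1]],
  ],
)

```text
time: 18.1
position: [0.4908, 0.144, 0.081]
tcp_rot: [-0.0, 0.047, 0.999, 0.001]
wrist_force: [0.2, 2.3, -5.8]
gripper_width: 0.143
```

move_arm(
  targets=[
    [[0,-0.015,-0.25,-0.01,-1],[0,-0.011,-0.25,0,-1],[0,-0.011,-0.25,0,-1],[0,-0.011,-0.25,0,-1],[0,-0.006,-0.12,0,-0.5]],
  ],
)

```text
time: 18.6
position: [0.4937, 0.1163, 0.0812]
tcp_rot: [-0.0, -0.148, 0.989, 0.001]
wrist_force: [-0.3, 2.8, -5.9]
gripper_width: 0.141
```

```bash
python3 -c "
from h import *
hubst()"
```

```text
t 18.6 p [0.4937 0.1163 0.0812] F [-0.33  2.79 -5.94] T [0.344 0.183 0.11 ] g 0.141
x [-0.956 -0.293  0.   ] y [-0.293  0.956  0.002] z [-0.001  0.002 -1.   ] q [-0.009  0.16   1.914  0.002  1.068 -1.877]
rail [-0.0739  0.0979] toolyaw(lever) -0.23 pos ang -0.243 rad 0.071 tool F [-0.51  2.76  5.94] Fmom -0.196 Tz 0.11
```

Lower home: down 10 mm in steps.

move_arm(
  targets=[
    [[0,0,0.01,0.1,0],[0,0,0.01,0.1,0],[0,0,0,0.1,0],[0,0,0,0.08,0],[0,0,0,0.03,0]],
  ],
)

```text
time: 19.1
position: [0.4935, 0.1163, 0.0714]
tcp_rot: [-0.001, -0.146, 0.989, 0.0]
wrist_force: [-9.2, 0.9, 5.4]
gripper_width: 0.14
```

```bash
python3 -c "
from h import *
hubst()"
```

```text
t 19.1 p [0.4935 0.1163 0.0714] F [-9.16  0.86  5.38] T [0.254 1.186 0.238] g 0.14
x [-0.957 -0.29   0.002] y [-0.29   0.957  0.001] z [-0.002 -0.    -1.   ] q [-0.007  0.177  1.918 -0.     1.049 -1.872]
rail [-0.0741  0.098 ] toolyaw(lever) -0.227 pos ang -0.241 rad 0.0711 tool F [ 8.52  3.48 -5.36] Fmom -0.256 Tz 0.238
```

move_arm(
  targets=[
    [[0,0.02,0.27,0,1],[0,0,0.27,0,1],[0,-0.011,0.25,0,1]],
  ],
)

```text
time: 19.4
position: [0.4905, 0.1353, 0.0716]
tcp_rot: [0.001, -0.014, 1.0, -0.0]
wrist_force: [-1.5, -1.2, -1.5]
gripper_width: 0.139
```

```bash
python3 -c "
from h import *
hubst()"
```

```text
t 19.4 p [0.4905 0.1353 0.0716] F [-1.48 -1.21 -1.55] T [-0.028  0.281  0.14 ] g 0.139
x [-1.    -0.028 -0.001] y [-0.028  1.    -0.001] z [ 0.001 -0.001 -1.   ] q [ 3.200e-02  1.780e-01  1.916e+00 -1.000e-03  1.047e+00 -1.567e+00]
rail [-0.0759  0.1171] toolyaw(lever) 0.039 pos ang 0.03 rad 0.0709 tool F [ 1.52 -1.16  1.55] Fmom 0.081 Tz 0.14
```

move_arm(
  targets=[
    [[0,-0.011,0.25,0,1]],
  ],
)

```text
time: 19.5
position: [0.4905, 0.1415, 0.0716]
tcp_rot: [0.001, 0.03, 1.0, -0.0]
wrist_force: [-2.1, -0.8, -2.3]
gripper_width: 0.141
```

```bash
python3 -c "
from h import *
hubst()"
```

```text
t 19.5 p [0.4905 0.1415 0.0716] F [-2.12 -0.78 -2.33] T [-0.154  0.337  0.151] g 0.141
x [-0.998  0.059 -0.001] y [ 0.059  0.998 -0.001] z [ 0.001 -0.001 -1.   ] q [ 4.400e-02  1.820e-01  1.911e+00 -1.000e-03  1.048e+00 -1.467e+00]
rail [-0.0754  0.1233] toolyaw(lever) 0.126 pos ang 0.118 rad 0.0709 tool F [ 2.08 -0.9   2.33] Fmom 0.062 Tz 0.151
```

move_arm(
  targets=[
    [[0,-0.011,0.27,0.02,1],[0,-0.011,0.26,0,1]],
  ],
)

```text
time: 19.7
position: [0.4922, 0.154, 0.0714]
tcp_rot: [0.0, 0.116, 0.993, -0.001]
wrist_force: [-4.9, -4.5, 1.5]
gripper_width: 0.145
```

```bash
python3 -c "
from h import *
hubst()"
```

```text
t 19.7 p [0.4922 0.154  0.0714] F [-4.86 -4.54  1.53] T [-0.828  0.608  0.225] g 0.145
x [-0.973  0.231 -0.001] y [ 0.231  0.973 -0.002] z [ 0.    -0.002 -1.   ] q [ 0.07   0.196  1.895 -0.003  1.05  -1.266]
rail [-0.0729  0.1356] toolyaw(lever) 0.3 pos ang 0.295 rad 0.0709 tool F [ 3.68 -5.54 -1.52] Fmom 0.392 Tz 0.225
```

move_arm(
  targets=[
    [[0,-0.011,0.26,0,1]],
  ],
)

```text
time: 19.8
position: [0.4939, 0.1599, 0.0714]
tcp_rot: [0.0, 0.159, 0.987, -0.002]
wrist_force: [-5.3, -6.5, 2.2]
gripper_width: 0.141
```

```bash
python3 -c "
from h import *
hubst()"
```

```text
t 19.8 p [0.4939 0.1599 0.0714] F [-5.28 -6.46  2.16] T [-1.099  0.736  0.317] g 0.141
x [-0.949  0.315 -0.001] y [ 0.315  0.949 -0.003] z [-0.    -0.003 -1.   ] q [ 0.082  0.205  1.885 -0.004  1.052 -1.167]
rail [-0.0708  0.1415] toolyaw(lever) 0.387 pos ang 0.382 rad 0.0709 tool F [ 2.98 -7.8  -2.14] Fmom 0.552 Tz 0.317
```

move_arm(
  targets=[
    [[0,0,-0.02,0,-0.1]],
  ],
)

```text
time: 19.9
position: [0.4938, 0.1596, 0.0714]
tcp_rot: [0.0, 0.154, 0.988, -0.001]
wrist_force: [-5.6, -4.8, 3.3]
gripper_width: 0.139
```

```bash
python3 -c "
from h import *
hubst()"
```

```text
t 19.9 p [0.4938 0.1596 0.0714] F [-5.59 -4.79  3.28] T [-0.916  0.804 -0.197] g 0.139
x [-0.952  0.305 -0.001] y [ 0.305  0.952 -0.003] z [-0.    -0.003 -1.   ] q [ 0.081  0.204  1.886 -0.003  1.052 -1.178]
rail [-0.0709  0.1412] toolyaw(lever) 0.377 pos ang 0.378 rad 0.0709 tool F [ 3.86 -6.27 -3.26] Fmom 0.445 Tz -0.197
```

move_arm(
  targets=[
    [[0,0,0.02,0,0.1],[0,0,0,0,0]],
  ],
)

```text
time: 20.1
position: [0.4939, 0.1599, 0.0714]
tcp_rot: [0.0, 0.158, 0.987, -0.001]
wrist_force: [-4.8, -3.9, 2.8]
gripper_width: 0.141
```

```bash
python3 -c "
from h import *
hubst()"
```

```text
t 20.1 p [0.4939 0.1599 0.0714] F [-4.8  -3.93  2.77] T [-0.707  0.809  0.007] g 0.141
x [-0.95   0.312 -0.001] y [ 0.312  0.95  -0.002] z [-0.    -0.002 -1.   ] q [ 0.081  0.204  1.885 -0.003  1.052 -1.171]
rail [-0.0708  0.1415] toolyaw(lever) 0.384 pos ang 0.383 rad 0.0709 tool F [ 3.33 -5.23 -2.76] Fmom 0.37 Tz 0.007
```

move_arm(
  targets=[
    [[0,0,0.03,0,0.1],[0,0,0.03,0,0.1],[0,0,0,0,0]],
  ],
)

```text
time: 20.4
position: [0.4943, 0.1611, 0.0714]
tcp_rot: [0.0, 0.167, 0.986, -0.001]
wrist_force: [-5.5, -6.2, 4.1]
gripper_width: 0.14
```

```bash
python3 -c "
from h import *
hubst()"
```

```text
t 20.4 p [0.4943 0.1611 0.0714] F [-5.51 -6.2   4.08] T [-0.876  0.79   0.001] g 0.14
x [-0.945  0.328 -0.001] y [ 0.328  0.945 -0.003] z [-0.    -0.003 -1.   ] q [ 0.084  0.207  1.883 -0.003  1.053 -1.15 ]
rail [-0.0703  0.1426] toolyaw(lever) 0.402 pos ang 0.4 rad 0.0709 tool F [ 3.16 -7.68 -4.06] Fmom 0.543 Tz 0.001
```

```bash
python3 - <<'E'
from h import *
a=[]
for i in range(8):
    r.camera('scene'); s=r.get_state(); p=s['position']; d=p[:2]-HUB; F=s['wrist_force']
    a.append([d[0]*F[1]-d[1]*F[0], s['ft_torque'][2], F[2]])
a=np.array(a); print(a.round(3)); print(a.mean(0)); hubst()
cv2.imwrite('pics/scene7.png',r.camera('scene')[:,:,::-1]); snap('wrist','wrist7')
for n in ['columns','hub_top','stop_face']:
    d=r.mark_of('scene',n); print(n,[(rail(x['location']).round(4),round(x['score'],2)) for x in d[:1]])
E
```

```text
[[ 0.465  0.054  3.207]
 [ 0.435  0.041  2.817]
 [ 0.466  0.029  1.886]
 [ 0.467  0.023  2.705]
 [ 0.479 -0.004  3.224]
 [ 0.449 -0.034  3.278]
 [ 0.496  0.076  3.077]
 [ 0.477  0.081  2.596]]
[0.46667271 0.03330513 2.84873871]
t 20.8 p [0.4943 0.1611 0.0714] F [-5.86 -5.09  2.6 ] T [-0.906  0.775  0.081] g 0.142
x [-0.945  0.328 -0.001] y [ 0.328  0.945 -0.003] z [-0.    -0.003 -1.   ] q [ 0.084  0.206  1.883 -0.003  1.053 -1.151]
rail [-0.0703  0.1426] toolyaw(lever) 0.402 pos ang 0.4 rad 0.0709 tool F [ 3.86 -6.74 -2.58] Fmom 0.477 Tz 0.081
columns [(array([0.0426, 0.1161]), 0.95)]
hub_top [(array([-0.0049,  0.1111]), 0.72)]
stop_face [(array([-0.0008,  0.2039]), 0.91)]
```

The clamp is firm: the averaged static torque is about 0.50 N m (target 0.43, forced 0.65). The lever height equals its fully-down height and the saddle still reads 0.115. I'll unload slightly, release and rise.

move_arm(
  targets=[
    [[0,0.01,-0.03,-0.01,-0.1],[30,0,0,0,0],[50,0,0,0,0],[50,0,0,0,0],[50,0,0,0,0]],
  ],
)

```text
time: 21.55
position: [0.4943, 0.1619, 0.0713]
tcp_rot: [0.001, 0.162, 0.987, 0.0]
wrist_force: [0.4, 0.1, -0.6]
gripper_width: 0.502
```

```bash
python3 -c "
from h import *
hubst(); snap('wrist','wrist8')"
```

```text
t 21.55 p [0.4943 0.1619 0.0713] F [ 0.43  0.08 -0.6 ] T [-0.027 -0.028  0.054] g 0.502
x [-0.947  0.32  -0.001] y [0.32  0.947 0.001] z [ 0.001  0.    -1.   ] q [ 0.084  0.205  1.884  0.     1.05  -1.161]
rail [-0.0703  0.1434] toolyaw(lever) 0.393 pos ang 0.41 rad 0.0712 tool F [-0.38  0.21  0.6 ] Fmom -0.016 Tz 0.054
```

View pics/wrist8.png

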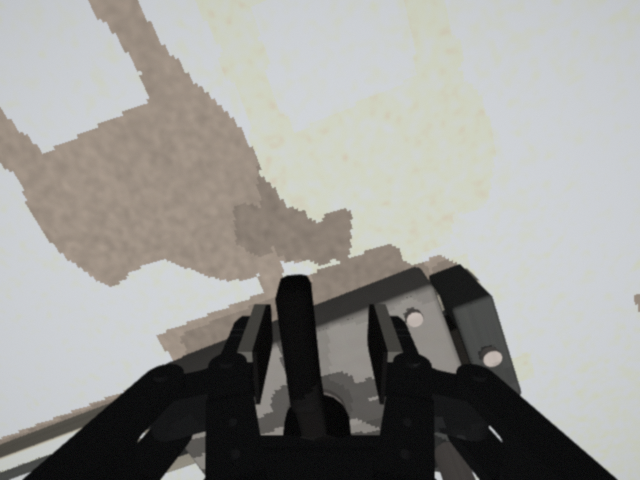

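On release the handle sits about 7 mm to the left (column 297 vs 319), so the lever relaxed back about 0.1 rad relative to the tool. I'll rise a little and measure the lever angle.

move_arm(
  targets=[
    [[50,0,0,-1,0],[50,0,0,-1,0],[50,0,0,-1,0],[50,0,0,-1,0],[50,0,0,0,0]],
  ],
)

```text
time: 22.1
position: [0.4964, 0.1621, 0.1749]
tcp_rot: [0.004, 0.162, 0.987, 0.001]
wrist_force: [0.2, 0.7, 0.4]
gripper_width: 0.498
```

```bash
python3 - <<'E'
from h import *
s,M=hubst(); m=r.camera_model('wrist'); im=snap('wrist','wrist9'); np.save('m9.npy',m,allow_pickle=True)
for c in ['wrist','scene']:
  if c=='scene': snap(c,'scene9')
  for n in ['grip','hub_top','columns','stop_face']:
    d=r.mark_of(c,n); print(c,n,[(np.round(x['location'],4),rail(x['location']).round(4),round(x['score'],2)) for x in d[:1]])
g=im.max(2)
for v in range(205,300,8):
    row=g[v]<28
    c=[u for u in range(270,370) if row[u]]
    if c:
        P=unproj(m,((c[0]+c[-1])/2,v),0.100); print(v,c[0],c[-1],rail(P).round(4))
E
```

```text
t 22.1 p [0.4964 0.1621 0.1749] F [0.17 0.69 0.44] T [ 0.05  -0.034  0.008] g 0.498
x [-0.947  0.32  -0.008] y [0.32  0.947 0.003] z [ 0.008  0.001 -1.   ] q [ 0.084  0.066  1.812  0.     1.255 -1.161]
rail [-0.0681  0.1435] toolyaw(lever) 0.393 pos ang 0.424 rad 0.0692 tool F [ 0.06  0.71 -0.44] Fmom -0.049 Tz 0.008
wrist grip [(array([0.4911, 0.1551, 0.09  ]), array([-0.0739,  0.1369]), 0.86)]
wrist hub_top [(array([0.5631, 0.1372, 0.081 ]), array([-0.0033,  0.1142]), 0.61)]
wrist columns []
wrist stop_face [(array([0.5559, 0.2224, 0.0368]), array([-0.0047,  0.1997]), 0.85)]
scene grip [(array([0.4948, 0.1502, 0.0888]), array([-0.0705,  0.1317]), 0.52)]
scene hub_top [(array([0.5626, 0.1347, 0.0795]), array([-0.0039,  0.1117]), 0.58)]
scene columns [(array([0.6076, 0.1388, 0.1523]), array([0.0412, 0.1128]), 0.78)]
scene stop_face []
213 296 310 [-0.0999  0.1458]
221 294 311 [-0.0953  0.1435]
229 295 312 [-0.0903  0.142 ]
237 296 313 [-0.0852  0.1405]
245 296 314 [-0.0802  0.1387]
253 297 315 [-0.0749  0.1371]
261 298 315 [-0.0697  0.1352]
269 299 316 [-0.0643  0.1336]
277 300 317 [-0.0588  0.132 ]
285 301 318 [-0.0532  0.1303]
293 303 319 [-0.0474  0.1289]
```

View pics/wrist9.png

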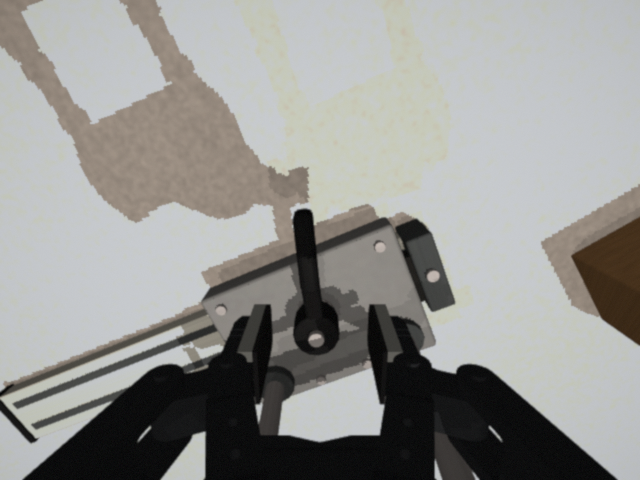

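```bash
python3 - <<'E'
from h import *
s,M=st(); p=s['position']; print(delta(M,p,[*world(-0.074,0.1365),0.0715]))
E
```

```text
t 22.6 p [0.4933 0.1617 0.1702] F [ 0.7  -0.43 -0.05] T [-0.007  0.008  0.008] g 0.498
x [-0.947  0.32   0.001] y [ 0.32   0.947 -0.   ] z [-0.001 -0.    -1.   ] q [ 0.084  0.07   1.817 -0.     1.255 -1.161]
[-0.01 -0.29  3.95]
```

move_arm(
  targets=[
    [[50,0,-0.29,0.5,-1],[50,0,0,1,-0.05],[50,0,0,1,0],[50,0,0,1,0],[50,0,0,0.45,0]],
  ],
)

```text
time: 23.1
position: [0.4895, 0.1547, 0.0695]
tcp_rot: [-0.002, 0.117, 0.993, -0.0]
wrist_force: [0.2, -0.2, -0.1]
gripper_width: 0.5
```

move_arm(
  targets=[
    [[50,0,0,0,0],[0,0,0,0,0],[0,0,0,0,0],[0,0,0,0,0],[0,0,0,0,0]],
  ],
)

```text
time: 23.6
position: [0.4923, 0.1546, 0.0734]
tcp_rot: [0.001, 0.117, 0.993, -0.0]
wrist_force: [-1.2, -1.9, 4.6]
gripper_width: 0.141
```

```bash
cat >> h.py <<'E'
def avg(n=4):
    a=[]
    for i in range(n):
        r.camera('wrist'); s=r.get_state(); p=s['position']; d=p[:2]-HUB; F=s['wrist_force']
        a.append([d[0]*F[1]-d[1]*F[0], s['ft_torque'][2], F[2]])
    a=np.mean(a,0); print('avg Fmom %.3f Tz %.3f sum %.3f Fz %.2f'%(a[0],a[1],a[0]+a[1],a[2]))
E
python3 - <<'E'
from h import *
hubst(); avg()
E
```

```text
t 23.6 p [0.4923 0.1546 0.0734] F [-1.2  -1.87  4.61] T [-0.446  0.027 -0.134] g 0.141
x [-0.973  0.232 -0.002] y [0.232 0.973 0.   ] z [ 0.002 -0.    -1.   ] q [ 7.000e-02  1.920e-01  1.896e+00 -1.000e-03  1.052e+00 -1.266e+00]
rail [-0.0727  0.1363] toolyaw(lever) 0.301 pos ang 0.305 rad 0.071 tool F [ 0.72 -2.1  -4.61] Fmom 0.149 Tz -0.134
avg Fmom 0.201 Tz -0.163 sum 0.038 Fz 6.17
```

move_arm(
  targets=[
    [[0,0,0.05,0,0.2],[0,0,0.05,0,0.2],[0,0,0.05,0,0.2],[0,0,0,0,0]],
  ],
)

```text
time: 24.2
position: [0.4932, 0.1581, 0.0732]
tcp_rot: [0.001, 0.143, 0.99, -0.0]
wrist_force: [-2.3, -3.1, 6.4]
gripper_width: 0.139
```

```bash
python3 - <<'E'
from h import *
hubst(); avg()
E
```

```text
t 24.2 p [0.4932 0.1581 0.0732] F [-2.28 -3.1   6.38] T [-0.753  0.002 -0.003] g 0.139
x [-0.959  0.283 -0.002] y [ 0.283  0.959 -0.   ] z [ 0.002 -0.001 -1.   ] q [ 7.700e-02  1.970e-01  1.890e+00 -1.000e-03  1.053e+00 -1.206e+00]
rail [-0.0716  0.1397] toolyaw(lever) 0.354 pos ang 0.355 rad 0.071 tool F [ 1.3  -3.62 -6.38] Fmom 0.257 Tz -0.003
avg Fmom 0.267 Tz -0.011 sum 0.256 Fz 6.36
```

move_arm(
  targets=[
    [[0,0,0.05,0,0.2],[0,0,0.05,0,0.2],[0,0,0,0,0]],
  ],
)

```text
time: 24.7
position: [0.4939, 0.1603, 0.0732]
tcp_rot: [0.001, 0.16, 0.987, -0.001]
wrist_force: [-0.7, -4.5, 6.5]
gripper_width: 0.143
```

```bash
python3 - <<'E'
from h import *
hubst(); avg()
E
```

```text
t 24.7 p [0.4939 0.1603 0.0732] F [-0.7  -4.5   6.48] T [-0.811  0.088  0.108] g 0.143
x [-0.949  0.316 -0.002] y [ 0.316  0.949 -0.001] z [ 0.002 -0.002 -1.   ] q [ 0.082  0.2    1.886 -0.002  1.054 -1.167]
rail [-0.0707  0.1419] toolyaw(lever) 0.388 pos ang 0.388 rad 0.071 tool F [-0.77 -4.49 -6.48] Fmom 0.319 Tz 0.108
avg Fmom 0.323 Tz 0.091 sum 0.414 Fz 6.55
```

A slow re-pull shows 0.41 N m held with no further turning, on the same curve as before, so the clamp is tight. I'll unload, release and retreat.

move_arm(
  targets=[
    [[0,0,-0.08,-0.02,-0.3],[0,0,-0.05,0,-0.3],[30,0,0,0,0],[50,0,0,0,0],[50,0,0,0,0]],
  ],
)

```text
time: 25.4
position: [0.4913, 0.1582, 0.072]
tcp_rot: [-0.001, 0.134, 0.991, 0.0]
wrist_force: [-0.1, 0.4, -0.1]
gripper_width: 0.498
```

move_arm(
  targets=[
    [[50,0,0,-0.3,0],[50,0,0,-1,0],[50,0,0,-1,0],[50,0,0,-1,0],[50,0,0,-1,0]],
  ],
)

```text
time: 25.9
position: [0.4918, 0.158, 0.1815]
tcp_rot: [0.0, 0.134, 0.991, 0.0]
wrist_force: [0.2, 0.2, -0.4]
gripper_width: 0.502
```

move_arm(
  targets=[
    [[50,0.5,0,-0.5,0],[50,0.5,0,0,0],[50,0,0,0,0],[50,0,0,0,0]],
  ],
)

```text
time: 26.3
position: [0.467, 0.1645, 0.1915]
tcp_rot: [-0.001, 0.134, 0.991, -0.0]
wrist_force: [0.7, -0.5, 0.2]
gripper_width: 0.5
```

```bash
python3 - <<'E'
from h import *
hubst(); m=r.camera_model('wrist'); im=snap('wrist','wrist10')
for c in ['wrist','scene']:
  if c=='scene': snap(c,'scene10')
  for n in ['grip','hub_top','columns','stop_face','carton','phone','jar']:
    d=r.mark_of(c,n); print(c,n,[(np.round(x['location'],4),rail(x['location']).round(4),round(x['score'],2)) for x in d[:1]])
E
```

```text
t 26.3 p [0.467  0.1645 0.1915] F [ 0.68 -0.45  0.18] T [ 0.045 -0.008 -0.023] g 0.5
x [-0.964  0.266  0.002] y [ 0.266  0.964 -0.001] z [-0.002 -0.    -1.   ] q [ 0.094 -0.015  1.86  -0.     1.298 -1.208]
rail [-0.0973  0.1479] toolyaw(lever) 0.336 pos ang 0.342 rad 0.098 tool F [-0.77 -0.26 -0.18] Fmom 0.025 Tz -0.023
wrist grip [(array([0.4894, 0.1552, 0.0875]), array([-0.0756,  0.1371]), 0.56)]
wrist hub_top []
wrist columns []
wrist stop_face [(array([0.5566, 0.2241, 0.0363]), array([-0.0039,  0.2013]), 0.88)]
wrist carton [(array([ 0.6267,  0.4517, -0.003 ]), array([0.0812, 0.4237]), 0.8)]
wrist phone [(array([0.5599, 0.2205, 0.0343]), array([-0.0009,  0.1975]), 0.33)]
wrist jar []
scene grip [(array([0.4924, 0.1528, 0.0894]), array([-0.0728,  0.1345]), 0.56)]
scene hub_top [(array([0.5634, 0.1395, 0.0772]), array([-0.0028,  0.1164]), 0.73)]
scene columns [(array([0.6096, 0.1412, 0.1529]), array([0.0434, 0.1151]), 0.89)]
scene stop_face [(array([0.5589, 0.2258, 0.035 ]), array([-0.0015,  0.2029]), 0.58)]
scene carton [(array([ 0.6244,  0.4566, -0.0022]), array([0.0793, 0.4288]), 0.88)]
scene phone [(array([ 0.3693, -0.4134, -0.0039]), array([-0.2335, -0.4222]), 0.96)]
scene jar [(array([ 0.6068, -0.3812,  0.0014]), array([ 0.0056, -0.406 ]), 0.73)]
```

View pics/wrist10.png

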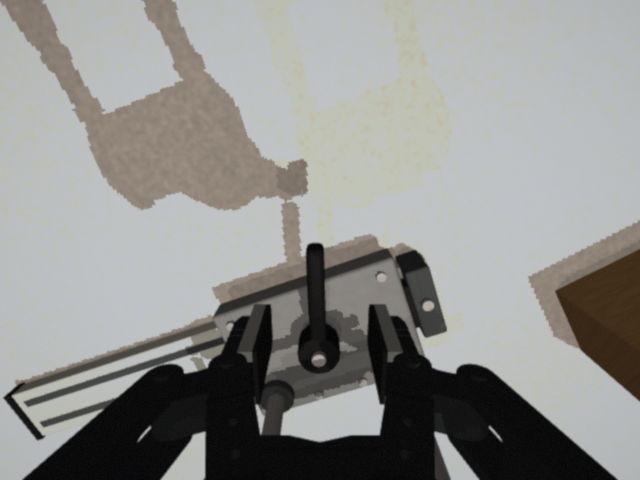

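View pics/scene10.png

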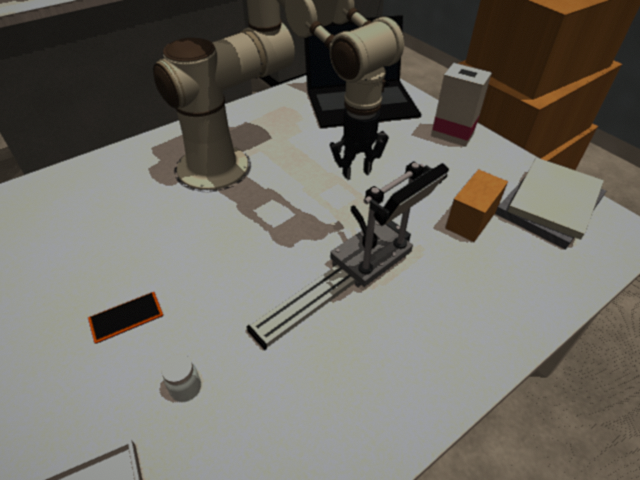

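```bash
python3 - <<'E'
from h import *
print(r.close_job()); st()
E
```

```text
the job is handed in; nothing more can be done
None
the job is handed in; nothing more can be done
```

I pushed the saddle up against the stop, tightened the clamp in three lever swings, let go and handed the job in at about 26 s of the 72 s. I think it is tight, but I could not read the pad force directly, and close_job gives no verdict.

**Last checks**
- **Saddle:** at the stop the push force jumped from about 9 N to 19 N. After release the columns read y = 0.115 m. Single readings of the columns and hub varied between 0.111 and 0.116 m.
- **Clamp torque:** it held steady at about 0.50 N m, above the 0.43 target and below the 0.65 limit. On a second grasp it held 0.41 N m with no further turning. From this I estimate the pad presses with roughly 170 to 240 N.
- **Lever:** the camera puts the grip at 0.088 to 0.089 m, so it is down on its spline.
- **Bench and robot:** the carton, phone and jar are where they started, to within a few millimetres. The arm is about 10 cm clear of the lever.

**What disagreed**
- **High torque while turning:** just as the pad bit, two readings showed 0.62 and then about 0.87 N m, over the 0.65 limit. The second fell to about 0.38 N m once the arm stopped at the same angle. I took these as effects of the motion, but I can't rule out that the clamp was briefly forced.
- **Steep climb:** the torque rose faster than the stated 10 N per rad. I put that down to give in the grip.
- **Lever moved back:** when I first let go, the lever stood about 0.1 rad behind the gripper. I put that down to play in the spline and give in the grip; the second pull gave much the same torque.

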